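Put the seasoning containers on their stands

TASK

Tidy the seasoning containers into the round wooden dish stands: one slim spice jar into each of the two small stands, the little tin into the middle-sized stand and the glass cruet into the largest. Each must stand upright and flat inside its stand's rim, and the onion and the kitchen timer among them must stay where they are.

Things in the scene. Friction and masses are not known exactly. Their poses are not given: they have to be found in the camera images.
- jar_green: Slim round spice jar with a dark green screw cap, loose, upright, about 0.11 kg: body 44 mm and cap 45 mm in diameter, 106 mm high, cap from 85 mm up. Can be gripped anywhere round the body or cap. Origin at the centre of its underside, z up.
- jar_pale: Slim round spice jar with a whitish cap, loose, upright, about 0.11 kg: 44 mm in diameter, 109 mm high, cap from 88 mm up. Can be gripped anywhere round the body or cap. Origin at the centre of its underside, z up.
- tin: Small closed food tin, loose, upright, about 0.18 kg: a plain cylinder 57 mm in diameter, 72 mm high. Origin at the centre of its underside, z up.
- cruet: Clear glass vinegar cruet with a fixed glass stopper, loose, upright, about 0.19 kg: round belly 75 mm across, tapering to a slim neck and stopper at most 24 mm across from 83 mm to its top at 107 mm. Grip the neck and stopper from above, fingertips at about 82 mm. Origin at the centre of its underside, z up.
- stand_small_1: Fixed round wooden stand, a shallow dish 14 mm high: outer diameter 70 mm, inner diameter 60 mm; its inner floor is 8 mm above the worktop and the rim stands 6 mm above that floor. Origin at the centre of its underside, on the worktop; z up. One of two equal small stands; either takes either slim spice jar, one jar each.
- stand_small_2: Fixed round wooden stand, a shallow dish 14 mm high: outer diameter 70 mm, inner diameter 60 mm; its inner floor is 8 mm above the worktop and the rim stands 6 mm above that floor. Origin at the centre of its underside, on the worktop; z up. One of two equal small stands; either takes either slim spice jar, one jar each.
- stand_medium: Fixed round wooden stand, a shallow dish 14 mm high: outer diameter 86 mm, inner diameter 74 mm; its inner floor is 8 mm above the worktop and the rim stands 6 mm above that floor. Origin at the centre of its underside, on the worktop; z up. The middle size.
- stand_large: Fixed round wooden stand, a shallow dish 14 mm high: outer diameter 108 mm, inner diameter 94 mm; its inner floor is 8 mm above the worktop and the rim stands 6 mm above that floor. Origin at the centre of its underside, on the worktop; z up. The largest.
- onion: Brown onion, loose bystander, about 75 mm across and 77 mm high; leave it alone. Origin at the centre of its underside, z up at the start.
- timer: Round wind-up kitchen timer, red over white, loose bystander, 62 mm across, 43 mm high; leave it alone. Origin at the centre of its underside, z up.

How it is judged (in metres and radians):
At the end, for the whole second after the job is handed in: Tin in the middle stand, cruet in the largest, one spice jar in each small stand: each within 12 mm of the stand's centre, underside 4 to 12 mm above the worktop, upright within 0.08 rad, at rest; onion and timer within 30 mm of where they started (horizontal distance between tin and stand_medium below 0.012 m and z of tin in the frame of stand_medium between 0.004 and 0.012 m and horizontal distance between cruet and stand_large below 0.012 m and z of cruet in the frame of stand_large between 0.004 and 0.012 m and (((horizontal distance between jar_green and stand_small_1 below 0.012 m and z of jar_green in the frame of stand_small_1 between 0.004 and 0.012 m) and (horizontal distance between jar_pale and stand_small_2 below 0.012 m and z of jar_pale in the frame of stand_small_2 between 0.004 and 0.012 m)) or ((horizontal distance between jar_green and stand_small_2 below 0.012 m and z of jar_green in the frame of stand_small_2 between 0.004 and 0.012 m) and (horizontal distance between jar_pale and stand_small_1 below 0.012 m and z of jar_pale in the frame of stand_small_1 between 0.004 and 0.012 m))) and angle between each of jar_green, jar_pale, tin, cruet's own z axis and vertical below 0.08 rad and linear speed of each of jar_green, jar_pale, tin, cruet below 0.02 m/s and distance of each of onion, timer from where it was at the start of the episode below 0.03 m); the robot touches nothing.
It fails at once if a container is tipped over (angle between any of jar_green, jar_pale, tin, cruet's own z axis and vertical above 0.7 rad).
It fails at once if the onion or the kitchen timer is knocked out of its place (distance of any of onion, timer from where it was at the start of the episode above 0.03 m).
It also fails if it takes over 112 s, if anything falls off the work surface, if the arm or the gripper's body presses on something with over 40 N, if the wrist force passes 120 N, or if a joint passes its speed limit or range.

ROBOT

A 6-joint arm with a two-finger parallel gripper is mounted at the origin on a cart in front of the work surface, level with it; the furniture and walls round the work are solid. World frame = base frame: x ahead of the robot, y to its left, z up, the work surface at z = 0. Lengths are in mm, angles in rad, forces in N, time in s.
With the tool pointing down it reaches from about 375 to 925 mm from the base axis. Payload 5.7 kg.
Tool frame: the origin (TCP) lies midway between the tips of the shut fingers; the grasp point (between the pads) lies 19 mm behind it; z points along the fingers, y is the line along which they close (so a half turn about z gives the same grasp; the last joint's range is limited). The gripper opens to 85 mm and grips with 20 to 120 N. Pads are 22 mm wide; open, the fingers measure 114 mm over their backs; the gripper's body (76 mm by 85 mm) begins 54 mm behind the grasp point. The pads swing forward as they close: fully open they stand 13 mm farther back than shut.
Start: joints at [-1.217, 0.359, 1.51, -0, 1.272, -0.115], TCP at [271.07, -535.242, 231.267] pointing down, gripper open.
Joint ranges: [-2.97, 2.97], [-1.01, 2.36], [0.21, 2.38], [-0.96, 4.11], [0.2, 2.71], [-2.98, 2.98]. Speed limits (rad/s): [2.39, 2.39, 3.14, 3.14, 3.14, 3.14].

INTERFACE

Orientations are given as a rotation vector (axis times angle).
In Python, from workcell import get_state, vision, arm gives the robot as it stands.
- The arm moves only by the tool play_rows, never from a script. Its argument "moves" is a list that holds one entry, the list of rows, each a list of 7 numbers: the turn, a rotation vector about the tool's x, y, z each as a share of 90 degrees, from -1 to 1, then the shift along the tool's x, y, z each as a share of 0.15 m, from -1 to 1, then the closure, from 0 (fully open) to 1 (shut). In form: [[[wx, wy, wz, dx, dy, dz, fingers], ...]]. A call has exactly 10 rows; each row is the pose to reach, as a shift and turn from the pose commanded when the call began, along the tool's axes at that moment; what a row does not reach only later rows make up. A row lasts 1/12 s, in which the tool goes at most 41.7 mm and 7.16 degrees, less where a joint would pass 70% of its speed; a pose out of reach is approached as far as the arm can. A call with a number of a shift or a turn outside -1 to 1 is refused whole. A call with a gripper value outside its range is refused whole. The fingers move at their own pace and stop on an object; the grip force is fixed at half the most. Time passes only in rows, so rows that repeat a pose let the fingers close, or fill a call up. It gives the time, the measured TCP pose, the force, the opening and the grip force at its end, in the units of the state.
- get_state(): the state, without advancing time (a new reading comes with each control period).
- vision.camera(name): name is "side" or "top" or "wrist"; returns the picture (480x640x3 uint8, red, green, blue); there is no depth.
- vision.camera_info(name): a dict with "fov_y" (degrees; the focal length in pixels is half the picture's height over the tangent of half this angle, whatever the lens; pixels are square), "cx", "cy" (the principal point, pixels), "R" (3x3) and "t" (3): a world point X has camera coordinates R X + t. Camera axes: x right, y down, z forward; pixel columns grow to the right and rows downward; lengths in mm; the calibration is good to about 2 mm. A picture is of the moment at which its call begins: read the wrist's pose just before it. camera_info takes no time and is no camera call; for the wrist camera it gives the pose at the moment of the call.
- arm.hand_in(): hands the job in; it is judged then, once.
The state is a dict: "t": time; "qpos": joint angles; "qd": joint speeds; "effort": joint torques, N m; "tool_pos": TCP position; "eef_rot": TCP orientation; "contact_force": force on the tool from outside, world axes, zero at the start; "moment": the same for the moment, N m; "grip_width": opening from 0.0 (shut) to 1.0 (fully open); "finger_force": force on a finger pad.
Only numpy, scipy, OpenCV 4.12 (cv2) and the standard library are available. Lean on these libraries where they do the work, as an engineer would, in place of code of your own. Each camera call takes 0.05 s, during which the arm holds its last target. There are 200 camera calls.

## Working session

There is one attempt and no reset: what is moved stays moved. The work goes in short steps, Python scripts to look and compute and a tool call to move; the robot and the scene stay as the last step left them, time stands still between calls to the robot, and variables do not carry over. Pictures are saved under pics/ and viewed, at most 14 in all, crops included, and the job is handed in when it is done.

Besides the shell and the picture viewer there is one more tool, called after "Request:" in YAML: its name, and indented under it one key for each argument. play_rows: Moves the arm, as the interface text tells. Shift numbers are shares of 0.15 m and turn numbers shares of 90 degrees, none past 1 either way. Its arguments: {"type":"object","properties":{"moves":{"type":"array"}},"required":["moves"]}

```bash
mkdir -p pics
python3 - <<'E'
from workcell import get_state, vision, arm
import cv2,numpy as np
s=get_state();print(s['t'],s['tool_pos'],s['eef_rot'])
for n in("top","side"):
    im=vision.camera(n);cv2.imwrite(f"pics/{n}0.png",im[:,:,::-1]);i=vision.camera_info(n);print(n,i)
E
```

```text
0.0 [ 270.82019711 -534.61752207  230.43404721] [-3.05388631e+00 -7.29169024e-01  3.71555180e-04]
top {'fov_y': 54.56696923698248, 'cx': 326.56898308401645, 'cy': 230.4896356985668, 'R': array([[ 0.02522367, -0.99967288, -0.00423068],
       [-0.99141421, -0.02447168, -0.12844841],
       [ 0.12830287,  0.0074343 , -0.99170717]]), 't': array([ 84.52417789, 558.38513212, 884.63197283])}
side {'fov_y': 51.72771159594613, 'cx': 317.3424386695975, 'cy': 234.0105756213916, 'R': array([[ 0.95815993, -0.28554615,  0.01982287],
       [-0.14038214, -0.52915089, -0.83683462],
       [ 0.24944419,  0.79903863, -0.54709676]]), 't': array([-515.63173123,  158.27173387,  648.03711562])}
```

View pics/top0.png

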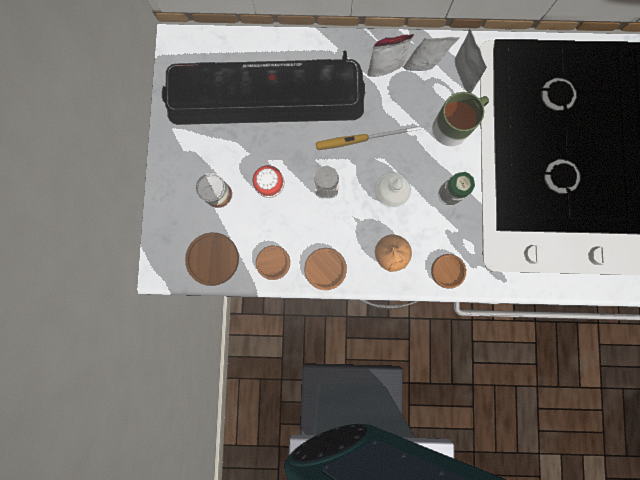

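View pics/side0.png

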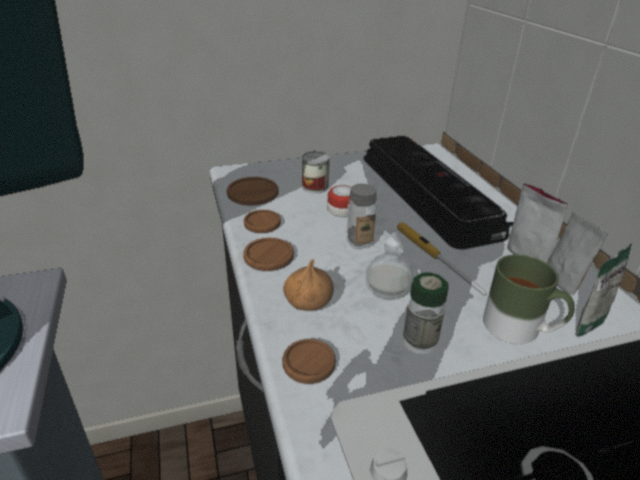

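The top view shows the stands at about large (212,259), small (273,262), medium (326,268) and small (449,271). The containers are the tin (214,190), pale jar (327,182), cruet (394,188) and green jar (459,188), with the timer at (268,181) and the onion at (393,253). The side view shows all of these too.

```bash
cat > h.py <<'E'
from workcell import get_state, vision, arm
import cv2,numpy as np
def ray(n,u,v,z,i=None):
    i=i or vision.camera_info(n);f=240/np.tan(np.radians(i['fov_y']/2))
    R,t=i['R'],i['t'];c=-R.T@t;d=R.T@np.array([(u-i['cx'])/f,(v-i['cy'])/f,1])
    return (c+d*(z-c[2])/d[2]).round(1)
def proj(n,X,i=None):
    i=i or vision.camera_info(n);f=240/np.tan(np.radians(i['fov_y']/2))
    p=i['R']@np.array(X)+i['t'];return (p[:2]/p[2]*f+[i['cx'],i['cy']]).round(1)
E
python3 - <<'E'
from h import *
for n,box in(("top",(190,480,220,300)),("side",(215,350,165,395))):
    im=cv2.imread(f"pics/{n}0.png");h=cv2.cvtColor(im,cv2.COLOR_BGR2HSV)
    m=cv2.inRange(h,(3,75,40),(20,255,255));k=np.zeros_like(m);k[box[2]:box[3],(180 if n=="top" else 215):box[1]]=255;m&=k
    m=cv2.morphologyEx(m,cv2.MORPH_CLOSE,np.ones((3,3)))
    for c in cv2.findContours(m,0,1)[0]:
        if cv2.contourArea(c)<250: continue
        e=cv2.fitEllipse(cv2.convexHull(c));P=np.array([ray(n,*p[0],12)[:2] for p in c],np.float32)
        print(n,np.round(e[0],1),np.round(e[1],1),ray(n,*e[0],12),"circle",[np.round(x,1) for x in cv2.minEnclosingCircle(P)])
im=cv2.imread("pics/top0.png")[160:220,190:490];cv2.imwrite("pics/c1.png",cv2.resize(im[:,:150],None,fx=5,fy=5,interpolation=2));cv2.imwrite("pics/c2.png",cv2.resize(im[:,150:],None,fx=5,fy=5,interpolation=2))
cv2.imwrite("pics/c.png",np.vstack([cv2.imread("pics/c1.png"),cv2.imread("pics/c2.png")])[:600])
E
```

```text
top [448.6 270.8] [33.3 34.3] [ 483.7 -148.2   12. ] circle [array([ 484. , -148.2]), np.float64(34.2)]
top [325.2 268.7] [41.1 41.5] [481.8  99.4  12. ] circle [array([482. ,  99.5]), np.float64(41.8)]
top [272.6 262.4] [33.2 33.5] [491.8 205.7  12. ] circle [array([491.9, 205.7]), np.float64(33.9)]
top [393.1 252.9] [35.2 36.2] [517.  -36.7  12. ] circle [array([517. , -36.1]), np.float64(37.0)]
top [211.3 258.7] [51.4 52.6] [496.2 329.6  12. ] circle [array([496.6, 329.8]), np.float64(53.0)]
side [308.4 360.6] [43.5 52. ] [ 479.7 -155.1   12. ] circle [array([ 479.6, -153.1]), np.float64(36.9)]
side [308.4 285.9] [47.1 49.9] [520.7  -9.3  12. ] circle [array([522.6,  -2.2]), np.float64(60.6)]
side [268.  253.6] [31.7 49.6] [478.2  90.8  12. ] circle [array([479. ,  92.8]), np.float64(46.0)]
side [261.7 220.8] [21.9 36.2] [488.5 197.   12. ] circle [array([489.1, 198.5]), np.float64(38.4)]
side [252.1 190.5] [26.6 50.3] [492.6 318.8  12. ] circle [array([492.4, 320.8]), np.float64(57.9)]
```

View pics/c.png

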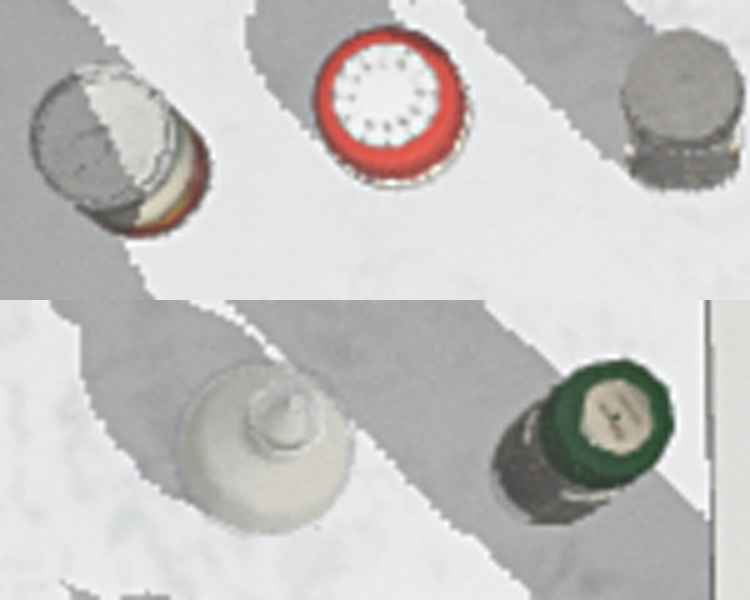

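The crop shows these top centres: tin (103,137), pale cap (682,87), cruet stopper (284,417), belly (266,448) and green cap (614,420), all in crop pixels.

Run:
```python
from h import *
c=lambda u,v:(190+(u-2)/5,160+(v-2)/5) if v<300 else (340+(u-2)/5,160+(v-302)/5)
P={}
for n,u,v,z in(("tin",103,137,72),("pale",682,87,109),("green",614,420,106),("stopper",284,417,100),("belly",266,448,35),("timer",390,102,25)):
    X=ray("top",*c(u,v),z);print(n,X,"in side:",proj("side",X));P[n]=X
print("onion",ray("top",393.1,252.9,38))
im=cv2.imread("pics/side0.png")
for n,X in(("g",(484,-148,14)),("m",(482,99.5,14)),("s",(492,205.7,14)),("L",(496.4,329.7,14)),("tin",P["tin"]),("p",P["pale"]),("gr",P["green"]),("st",P["stopper"])):
    r={"g":35,"m":43,"s":35,"L":54,"tin":28.5,"p":22,"gr":22.5,"st":12}[n]
    q=np.array([proj("side",[X[0]+r*np.cos(a),X[1]+r*np.sin(a),X[2]]) for a in np.linspace(0,6.28,40)])
    cv2.polylines(im,[np.int32(q*16)],True,(255,0,255),1,shift=4)
cv2.imwrite("pics/chk.png",cv2.resize(im[140:400,200:480],None,fx=2.3,fy=2.3))
s=get_state();print(s['t'],cv2.Rodrigues(np.array(s['eef_rot']))[0].round(3))
```

```text
tin [630.4 324.4  72. ] in side: [316.  155.7]
pale [646.3 101.5 109. ] in side: [363.1 187.9]
green [ 640.7 -151.   106. ] in side: [430.2 280.8]
stopper [640.3 -29.9 100. ] in side: [390.9 234.4]
belly [642.9 -32.1  35. ] in side: [388.8 270.1]
timer [658.1 221.   25. ] in side: [343.9 197.5]
onion [514.8 -33.2  38. ]
0.1 [[ 0.892  0.452 -0.001]
 [ 0.452 -0.892  0.002]
 [ 0.    -0.002 -1.   ]]
```

View pics/chk.png

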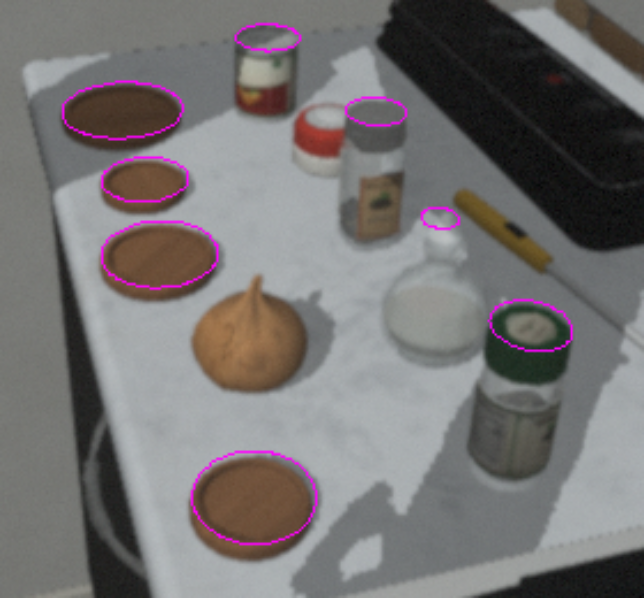

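Request:
play_rows:
  moves:
    - [[0, 0, -0.08, 0.1, -0.035, 0, 0], [0, 0, -0.16, 0.2, -0.07, 0, 0], [0, 0, -0.24, 0.3, -0.105, 0, 0], [0, 0, -0.32, 0.4, -0.14, 0, 0], [0, 0, -0.4, 0.5, -0.175, 0, 0], [0, 0, -0.48, 0.65, -0.22, 0, 0], [0, 0, -0.56, 0.8, -0.27, 0, 0], [0, 0, -0.64, 0.9, -0.31, 0, 0], [0, 0, -0.701, 1, -0.35, 0, 0], [0, 0, -0.701, 1, -0.35, 0, 0]]

```text
t: 0.93
tool_pos: [382.5, -418.0, 230.8]
eef_rot: [-2.214, -2.227, -0.003]
contact_force: [-0.1, 0.7, -0.0]
grip_width: 1.001
finger_force: 0.0
```

Request:
play_rows:
  moves:
    - [[0, 0, 0, 0.1, 0.1, 0, 0], [0, 0, 0, 0.2, 0.2, 0, 0], [0, 0, 0, 0.3, 0.3, 0, 0], [0, 0, 0, 0.4, 0.4, 0, 0], [0, 0, 0, 0.5, 0.5, 0, 0], [0, 0, 0, 0.6, 0.6, 0, 0], [0, 0, 0, 0.7, 0.7, 0, 0], [0, 0, 0, 0.8, 0.8, 0, 0], [0, 0, 0, 0.9, 0.87, 0, 0], [0, 0, 0, 0.9, 0.87, 0, 0]]

```text
t: 1.77
tool_pos: [513.1, -283.8, 230.9]
eef_rot: [-2.222, -2.219, -0.002]
contact_force: [1.0, -0.0, 0.2]
grip_width: 1.002
finger_force: 0.0
```

Request:
play_rows:
  moves:
    - [[0, 0, 0, 0.1, 0.1, 0.06, 0], [0, 0, 0, 0.2, 0.2, 0.12, 0], [0, 0, 0, 0.3, 0.3, 0.18, 0], [0, 0, 0, 0.4, 0.4, 0.24, 0], [0, 0, 0, 0.5, 0.5, 0.3, 0], [0, 0, 0, 0.6, 0.6, 0.36, 0], [0, 0, 0, 0.7, 0.7, 0.42, 0], [0, 0, 0, 0.8, 0.8, 0.48, 0], [0, 0, 0, 0.885, 0.85, 0.54, 0], [0, 0, 0, 0.885, 0.85, 0.54, 0]]

```text
t: 2.6
tool_pos: [639.1, -151.3, 147.9]
eef_rot: [-2.22, -2.219, 0.001]
contact_force: [-0.4, -0.2, -0.1]
grip_width: 0.994
finger_force: 0.0
```

Run:
```python
from h import *
s=get_state();print(s['tool_pos'],s['qpos'])
i=vision.camera_info("wrist");cv2.imwrite("pics/w1.png",vision.camera("wrist")[:,:,::-1])
print(proj("wrist",(640.7,-151,106),i),proj("wrist",(484,-148.2,14),i),i['R'].round(2),-i['R'].T@i['t'])
```

```text
[ 639.12140656 -151.29849043  147.88315355] [-3.37947854e-01  5.17629445e-01  1.46663855e+00  7.64226334e-04
  1.16062925e+00 -3.37702326e-01]
[320.4 266.9] [114.  222.7] [[ 1.   -0.   -0.  ]
 [-0.   -0.97  0.26]
 [-0.   -0.26 -0.97]] [639.20093532 -84.60589752 291.08685873]
```

View pics/w1.png

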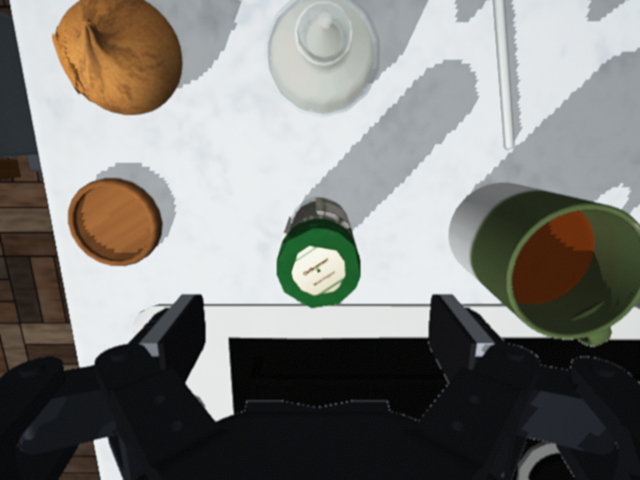

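The wrist view shows the green cap at about (318,268) and the small stand at about (115,222). Both agree with the predicted positions.

Request:
play_rows:
  moves:
    - [[0, 0, 0, 0, 0.01, 0.09, 0], [0, 0, 0, 0, 0.01, 0.18, 0], [0, 0, 0, 0, 0.01, 0.27, 0], [0, 0, 0, 0, 0.01, 0.36, 0], [0, 0, 0, 0, 0.01, 0.45, 0], [0, 0, 0, 0, 0.01, 0.54, 0], [0, 0, 0, 0, 0.01, 0.61, 0], [0, 0, 0, 0, 0.01, 0.665, 0], [0, 0, 0, 0, 0.01, 0.665, 0.3], [0, 0, 0, 0, 0.01, 0.665, 0.6]]

```text
t: 3.48
tool_pos: [640.5, -153.5, 50.2]
eef_rot: [-2.223, -2.219, 0.001]
contact_force: [0.3, -0.5, 0.8]
grip_width: 0.748
finger_force: 0.0
```

Request:
play_rows:
  moves:
    - [[0, 0, 0, 0, 0, 0, 0.7], [0, 0, 0, 0, 0, 0, 0.8], [0, 0, 0, 0, 0, 0, 0.8], [0, 0, 0, 0, 0, 0, 0.8], [0, 0, 0, 0, 0, 0, 0.8], [0, 0, 0, 0, 0, 0, 0.8], [0, 0, 0, 0, 0, 0, 0.8], [0, 0, 0, 0, 0, -0.03, 0.8], [0, 0, 0, 0, 0, -0.07, 0.8], [0, 0, 0, 0, 0, -0.12, 0.8]]

```text
t: 4.32
tool_pos: [640.6, -152.9, 68.6]
eef_rot: [-2.222, -2.22, 0.0]
contact_force: [0.9, 0.5, -0.1]
grip_width: 0.519
finger_force: 60.8
```

Request:
play_rows:
  moves:
    - [[0, 0, 0, 0, -0.03, -0.06, 0.8], [0, 0, 0, 0, -0.12, -0.12, 0.8], [0, 0, 0, 0, -0.24, -0.15, 0.8], [0, 0, 0, 0, -0.38, -0.15, 0.8], [0, 0, 0, 0.01, -0.52, -0.15, 0.8], [0, 0, 0, 0.02, -0.66, -0.15, 0.8], [0, 0, 0, 0.02, -0.79, -0.15, 0.8], [0, 0, 0, 0.02, -0.9, -0.15, 0.8], [0, 0, 0, 0.02, -0.97, -0.15, 0.8], [0, 0, 0, 0.02, -1, -0.15, 0.8]]

```text
t: 5.15
tool_pos: [489.2, -149.7, 91.6]
eef_rot: [-2.222, -2.22, 0.0]
contact_force: [-0.3, 0.3, -0.8]
grip_width: 0.515
finger_force: 61.0
```

Run:
```python
from h import *
s=get_state();print(s['tool_pos'])
i=vision.camera_info("wrist");cv2.imwrite("pics/w2.png",vision.camera("wrist")[:,:,::-1])
print(proj("wrist",(484,-148.2,14),i),proj("wrist",(490.6,-148.2,146),i))
```

```text
[ 489.19267487 -149.68015247   91.5745734 ]
[308.7 245.3] [322.8 381.5]
```

View pics/w2.png

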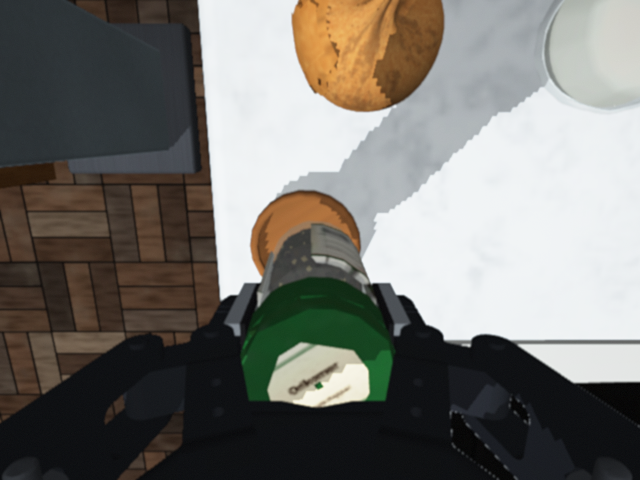

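The stand sits about 3 px left of the prediction, so I'll lower with a shift of about -7.5 mm in x.

Request:
play_rows:
  moves:
    - [[0, 0, 0, 0, -0.02, 0, 0.8], [0, 0, 0, 0, -0.05, 0, 0.8], [0, 0, 0, 0, -0.05, 0.03, 0.8], [0, 0, 0, 0, -0.05, 0.07, 0.8], [0, 0, 0, 0, -0.05, 0.11, 0.8], [0, 0, 0, 0, -0.05, 0.15, 0.8], [0, 0, 0, 0, -0.05, 0.18, 0.8], [0, 0, 0, 0, -0.05, 0.2, 0.8], [0, 0, 0, 0, -0.05, 0.21, 0.8], [0, 0, 0, 0, -0.05, 0.21, 0.8]]

```text
t: 6.03
tool_pos: [483.1, -149.8, 59.6]
eef_rot: [-2.222, -2.22, 0.001]
contact_force: [-2.3, 1.0, 3.2]
grip_width: 0.517
finger_force: 61.2
```

Request:
play_rows:
  moves:
    - [[0, 0, 0, 0, 0, 0, 0.5], [0, 0, 0, 0, 0, 0, 0.4], [0, 0, 0, 0, 0, 0, 0.2], [0, 0, 0, 0, 0, 0, 0], [0, 0, 0, 0, 0, 0, 0], [0, 0, 0, 0, 0, 0, 0], [0, 0, 0, 0, 0, -0.1, 0], [0, 0, 0, 0, 0, -0.25, 0], [0, 0, 0, 0, 0, -0.45, 0], [0, 0, 0, 0, 0, -0.65, 0]]

```text
t: 6.87
tool_pos: [482.7, -149.6, 157.5]
eef_rot: [-2.221, -2.219, 0.001]
contact_force: [0.9, 0.3, -0.1]
grip_width: 0.996
finger_force: 0.0
```

Run:
```python
from h import *
s=get_state();print(s['tool_pos'])
i=vision.camera_info("wrist");a=vision.camera("wrist")[:,:,::-1]
b=vision.camera("side")[:,:,::-1];cv2.imwrite("pics/w3.png",np.hstack([cv2.resize(a,(400,300)),cv2.resize(b[200:440,200:520],(400,300))]))
print(proj("wrist",(483,-148.2,14),i),proj("wrist",(483,-148.2,114),i))
```

```text
[ 482.65435551 -149.64034109  157.53639754]
[317.6 221.7] [317.9 263.7]
```

View pics/w3.png

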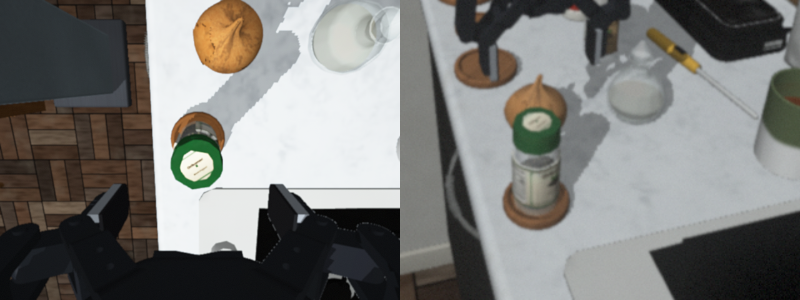

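The green jar stands centred in its stand. Next is the cruet.

Request:
play_rows:
  moves:
    - [[0, 0, 0, 0.05, 0.1, 0, 0], [0, 0, 0, 0.15, 0.2, 0, 0], [0, 0, 0, 0.25, 0.3, 0, 0], [0, 0, 0, 0.35, 0.45, 0, 0], [0, 0, 0, 0.45, 0.6, 0, 0], [0, 0, 0, 0.55, 0.7, 0, 0], [0, 0, 0, 0.65, 0.8, 0, 0], [0, 0, 0, 0.75, 0.9, 0, 0], [0, 0, 0, 0.79, 1, 0, 0], [0, 0, 0, 0.79, 1, 0, 0]]

```text
t: 7.8
tool_pos: [636.1, -30.1, 156.3]
eef_rot: [2.22, 2.222, 0.003]
contact_force: [0.2, -0.8, 0.3]
grip_width: 1.002
finger_force: 0.0
```

Run:
```python
from h import *
s=get_state();print(s['tool_pos'])
i=vision.camera_info("wrist");a=vision.camera("wrist")[:,:,::-1];cv2.imwrite("pics/w4.png",a)
print(proj("wrist",(641.5,-31,107),i),proj("wrist",(641.5,-31,90),i),proj("wrist",(651.5,-31,90),i))
```

```text
[636.1146484  -30.05063312 156.32706773]
[326.8 264.3] [325.9 254.7] [342.9 254.7]
```

View pics/w4.png

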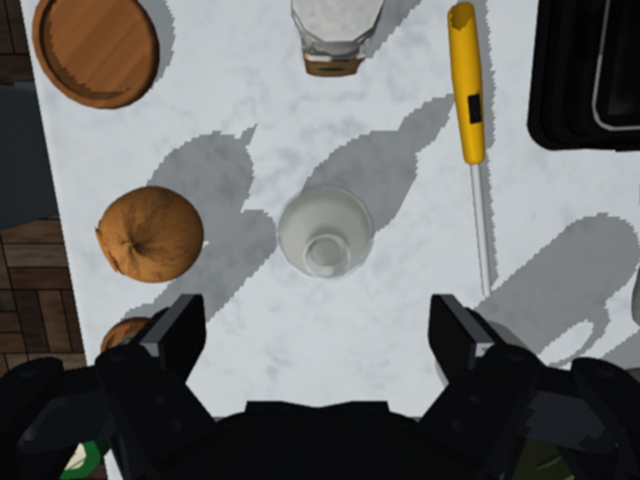

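The stopper ring is at about (327,255), as predicted, so I'll descend and grip.

Request:
play_rows:
  moves:
    - [[0, 0, 0, 0, 0.02, 0.06, 0], [0, 0, 0, 0, 0.045, 0.12, 0], [0, 0, 0, 0, 0.045, 0.19, 0], [0, 0, 0, 0, 0.045, 0.26, 0], [0, 0, 0, 0, 0.045, 0.33, 0], [0, 0, 0, 0, 0.045, 0.4, 0], [0, 0, 0, 0, 0.045, 0.46, 0], [0, 0, 0, 0, 0.045, 0.505, 0], [0, 0, 0, 0, 0.045, 0.505, 0.3], [0, 0, 0, 0, 0.045, 0.505, 0.5]]

```text
t: 8.68
tool_pos: [640.0, -31.6, 80.8]
eef_rot: [-2.222, -2.22, 0.001]
contact_force: [0.2, 0.5, 0.6]
grip_width: 0.751
finger_force: 0.0
```

Request:
play_rows:
  moves:
    - [[0, 0, 0, 0, 0, 0, 0.6], [0, 0, 0, 0, 0, 0, 0.7], [0, 0, 0, 0, 0, 0, 0.8], [0, 0, 0, 0, 0, 0, 0.9], [0, 0, 0, 0, 0, 0, 1], [0, 0, 0, 0, 0, 0, 1], [0, 0, 0, 0, 0, 0, 1], [0, 0, 0, 0, 0, 0, 1], [0, 0, 0, 0, 0, 0, 1], [0, 0, 0, 0, 0, 0, 1]]

```text
t: 9.52
tool_pos: [642.3, -31.7, 83.1]
eef_rot: [2.22, 2.218, 0.004]
contact_force: [1.1, 0.5, 5.0]
grip_width: 0.234
finger_force: 65.5
```

Request:
play_rows:
  moves:
    - [[0, 0, 0, 0, 0, -0.02, 1], [0, 0, 0, 0, 0, -0.06, 1], [0, 0, 0, 0, 0, -0.14, 1], [0, 0, 0, 0, 0, -0.24, 1], [0, 0, 0, 0, 0, -0.36, 1], [0, 0, 0, 0, 0, -0.48, 1], [0, 0, 0, 0, 0, -0.6, 1], [0, 0, 0, 0, 0, -0.7, 1], [0, 0, 0, 0.02, 0, -0.77, 1], [0, 0, 0, 0.06, -0.02, -0.8, 1]]

```text
t: 10.35
tool_pos: [638.6, -23.0, 203.9]
eef_rot: [2.221, 2.217, 0.003]
contact_force: [1.2, 0.3, -1.6]
grip_width: 0.237
finger_force: 64.4
```

Request:
play_rows:
  moves:
    - [[0, 0, 0, 0.06, -0.03, 0, 1], [0, 0, 0, 0.14, -0.07, 0, 1], [0, 0, 0, 0.24, -0.12, 0, 1], [0, 0, 0, 0.34, -0.17, 0, 1], [0, 0, 0, 0.45, -0.22, 0, 1], [0, 0, 0, 0.56, -0.27, 0, 1], [0, 0, 0, 0.67, -0.32, 0, 1], [0, 0, 0, 0.78, -0.37, 0, 1], [0, 0, 0, 0.89, -0.42, 0, 1], [0, 0, 0, 1, -0.47, 0, 1]]

```text
t: 11.18
tool_pos: [564.7, 129.6, 200.5]
eef_rot: [-2.22, -2.22, 0.002]
contact_force: [-0.6, -0.0, -1.5]
grip_width: 0.235
finger_force: 64.4
```

Request:
play_rows:
  moves:
    - [[0, 0, 0, 0.11, -0.05, 0, 1], [0, 0, 0, 0.22, -0.1, 0, 1], [0, 0, 0, 0.33, -0.15, 0, 1], [0, 0, 0, 0.44, -0.2, 0, 1], [0, 0, 0, 0.55, -0.25, 0, 1], [0, 0, 0, 0.66, -0.3, 0, 1], [0, 0, 0, 0.77, -0.35, 0, 1], [0, 0, 0, 0.87, -0.39, 0, 1], [0, 0, 0, 0.95, -0.42, 0, 1], [0, 0, 0, 1, -0.44, 0, 1]]

```text
t: 12.02
tool_pos: [499.0, 279.4, 200.8]
eef_rot: [-2.22, -2.222, 0.002]
contact_force: [0.3, -0.2, -1.7]
grip_width: 0.233
finger_force: 64.5
```

Run:
```python
from h import *
s=get_state();print(s['tool_pos'],s['qpos'])
i=vision.camera_info("wrist");a=vision.camera("wrist")[:,:,::-1];cv2.imwrite("pics/w5.png",a)
print(proj("wrist",(496.4,329.7,14),i),proj("wrist",(506.4,329.7,14),i))
```

```text
[499.00326307 279.37547623 200.78256152] [3.89210924e-01 3.48785175e-01 1.60838356e+00 6.64774113e-04
 1.18579043e+00 3.88010351e-01]
[314.1 155.2] [325.7 155.2]
```

View pics/w5.png

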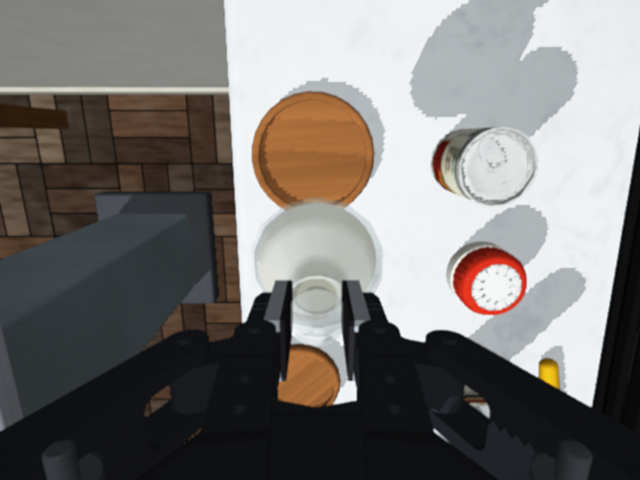

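The cruet hangs upright. The large stand is centred at (313,153), against a prediction of (314,155), so I'll move over it and lower.

Request:
play_rows:
  moves:
    - [[0, 0, 0, 0.04, -0.01, 0, 1], [0, 0, 0, 0.1, -0.02, 0, 1], [0, 0, 0, 0.18, -0.025, 0.02, 1], [0, 0, 0, 0.26, -0.025, 0.08, 1], [0, 0, 0, 0.32, -0.025, 0.16, 1], [0, 0, 0, 0.345, -0.025, 0.26, 1], [0, 0, 0, 0.345, -0.025, 0.36, 1], [0, 0, 0, 0.345, -0.025, 0.44, 1], [0, 0, 0, 0.345, -0.025, 0.5, 1], [0, 0, 0, 0.345, -0.025, 0.54, 1]]

```text
t: 12.9
tool_pos: [496.4, 329.2, 118.0]
eef_rot: [-2.222, -2.22, 0.004]
contact_force: [-0.1, -0.2, -1.1]
grip_width: 0.236
finger_force: 64.6
```

Request:
play_rows:
  moves:
    - [[0, 0, 0, 0, 0, 0.03, 1], [0, 0, 0, 0, 0, 0.06, 1], [0, 0, 0, 0, 0, 0.09, 1], [0, 0, 0, 0, 0, 0.12, 1], [0, 0, 0, 0, 0, 0.145, 1], [0, 0, 0, 0, 0, 0.165, 1], [0, 0, 0, 0, 0, 0.18, 1], [0, 0, 0, 0, 0, 0.19, 1], [0, 0, 0, 0, 0, 0.195, 1], [0, 0, 0, 0, 0, 0.195, 1]]

```text
t: 13.73
tool_pos: [497.4, 329.3, 91.2]
eef_rot: [-2.222, -2.22, -0.0]
contact_force: [-0.1, -0.5, -1.9]
grip_width: 0.24
finger_force: 64.6
```

Request:
play_rows:
  moves:
    - [[0, 0, 0, 0, 0, 0.004, 1], [0, 0, 0, 0, 0, 0.008, 1], [0, 0, 0, 0, 0, 0.012, 1], [0, 0, 0, 0, 0, 0.014, 1], [0, 0, 0, 0, 0, 0.014, 1], [0, 0, 0, 0, 0, 0.014, 1], [0, 0, 0, 0, 0, 0.014, 1], [0, 0, 0, 0, 0, 0.014, 1], [0, 0, 0, 0, 0, 0.014, 1], [0, 0, 0, 0, 0, 0.014, 1]]

```text
t: 14.57
tool_pos: [497.8, 329.5, 91.0]
eef_rot: [2.222, 2.22, 0.002]
contact_force: [-3.2, -2.2, 13.2]
grip_width: 0.233
finger_force: 68.9
```

Contact, 13 N. Release and rise.

Request:
play_rows:
  moves:
    - [[0, 0, 0, 0, 0, -0.004, 0.9], [0, 0, 0, 0, 0, -0.006, 0.7], [0, 0, 0, 0, 0, -0.006, 0.5], [0, 0, 0, 0, 0, -0.006, 0.3], [0, 0, 0, 0, 0, -0.006, 0.1], [0, 0, 0, 0, 0, -0.006, 0], [0, 0, 0, 0, 0, -0.006, 0], [0, 0, 0, 0, 0, -0.1, 0], [0, 0, 0, 0, 0, -0.25, 0], [0, 0, 0, 0, 0, -0.4, 0]]

```text
t: 15.4
tool_pos: [496.5, 328.8, 148.6]
eef_rot: [-2.222, -2.22, 0.004]
contact_force: [-0.2, -0.1, -0.3]
grip_width: 0.998
finger_force: 0.0
```

Run:
```python
from h import *
s=get_state();print(s['tool_pos'])
i=vision.camera_info("wrist");a=vision.camera("wrist")[:,:,::-1]
cv2.imwrite("pics/w6.png",a)
print(proj("wrist",(495.7,330.3,14),i),proj("wrist",(495.7,330.3,45),i),proj("wrist",(495.7,330.3,100),i),"tin",proj("wrist",(630.4,324.4,72),i))
```

```text
[496.46859118 328.80882307 148.64857346]
[316.3 223.9] [316.2 234.3] [315.9 260.4] tin [534.  254.5]
```

View pics/w6.png

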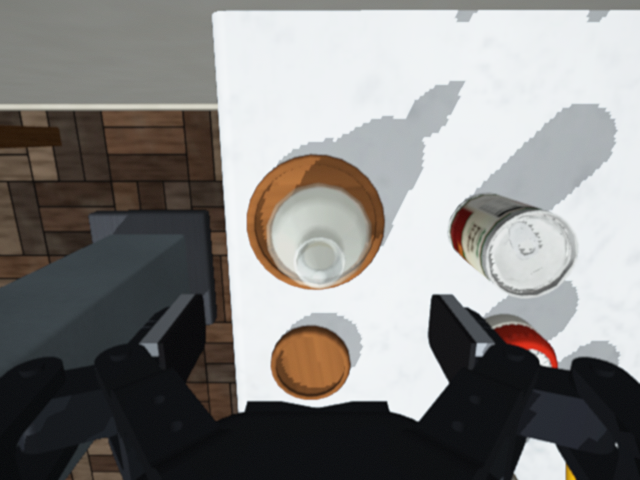

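The cruet stands upright in the large stand, with the stopper about 2.5 mm off centre. The tin's top is at (533,251), so the tin is next.

Request:
play_rows:
  moves:
    - [[0, 0, 0, -0.01, 0.1, 0, 0], [0, 0, 0, -0.02, 0.2, 0, 0], [0, 0, 0, -0.03, 0.3, 0, 0], [0, 0, 0, -0.03, 0.4, 0, 0], [0, 0, 0, -0.03, 0.5, 0, 0], [0, 0, 0, -0.03, 0.6, 0, 0], [0, 0, 0, -0.03, 0.7, 0, 0], [0, 0, 0, -0.03, 0.8, 0, 0], [0, 0, 0, -0.03, 0.89, 0, 0], [0, 0, 0, -0.03, 0.89, 0, 0]]

```text
t: 16.28
tool_pos: [633.6, 324.5, 148.7]
eef_rot: [2.223, 2.219, 0.003]
contact_force: [0.4, 1.1, 0.4]
grip_width: 1.0
finger_force: 0.0
```

Request:
play_rows:
  moves:
    - [[0, 0, 0, 0, 0, 0.1, 0], [0, 0, 0, 0, 0, 0.2, 0], [0, 0, 0, 0, 0, 0.3, 0], [0, 0, 0, 0, 0, 0.4, 0], [0, 0, 0, 0, 0, 0.5, 0], [0, 0, 0, 0, 0, 0.6, 0], [0, 0, 0, 0, 0, 0.7, 0], [0, 0, 0, 0, 0, 0.77, 0], [0, 0, 0, 0, 0, 0.82, 0], [0, 0, 0, 0, 0, 0.82, 0.2]]

```text
t: 17.12
tool_pos: [629.2, 324.2, 24.1]
eef_rot: [-2.221, -2.22, 0.005]
contact_force: [1.1, -0.3, 0.5]
grip_width: 0.882
finger_force: 0.0
```

Request:
play_rows:
  moves:
    - [[0, 0, 0, 0, 0, 0, 0.4], [0, 0, 0, 0, 0, 0, 0.5], [0, 0, 0, 0, 0, 0, 0.6], [0, 0, 0, 0, 0, 0, 0.7], [0, 0, 0, 0, 0, 0, 0.7], [0, 0, 0, 0, 0, 0, 0.7], [0, 0, 0, 0, 0, 0, 0.7], [0, 0, 0, 0, 0, 0, 0.7], [0, 0, 0, 0, 0, 0, 0.7], [0, 0, 0, 0, 0, 0, 0.7]]

```text
t: 17.95
tool_pos: [631.4, 324.9, 26.9]
eef_rot: [2.222, 2.22, 0.002]
contact_force: [-1.0, -0.5, 5.1]
grip_width: 0.653
finger_force: 64.1
```

Request:
play_rows:
  moves:
    - [[0, 0, 0, 0, 0, -0.03, 0.7], [0, 0, 0, 0, 0, -0.1, 0.7], [0, 0, 0, 0, 0, -0.2, 0.7], [0, 0, 0, 0, 0, -0.3, 0.7], [0, 0, 0, 0, 0, -0.4, 0.7], [0, 0, 0, 0, 0, -0.5, 0.7], [0, 0, 0, 0, 0, -0.6, 0.7], [0, 0, 0, 0, 0, -0.68, 0.7], [0, 0, 0, -0.02, -0.02, -0.7, 0.7], [0, 0, 0, -0.07, -0.05, -0.7, 0.7]]

```text
t: 18.78
tool_pos: [624.1, 314.9, 132.3]
eef_rot: [2.221, 2.221, 0.005]
contact_force: [1.7, -0.2, -2.2]
grip_width: 0.657
finger_force: 64.1
```

Request:
play_rows:
  moves:
    - [[0, 0, 0, -0.08, -0.06, 0, 0.7], [0, 0, 0, -0.18, -0.12, 0, 0.7], [0, 0, 0, -0.28, -0.19, 0, 0.7], [0, 0, 0, -0.38, -0.26, 0, 0.7], [0, 0, 0, -0.48, -0.33, 0, 0.7], [0, 0, 0, -0.59, -0.4, 0, 0.7], [0, 0, 0, -0.7, -0.47, 0, 0.7], [0, 0, 0, -0.8, -0.54, 0, 0.7], [0, 0, 0, -0.9, -0.61, 0, 0.7], [0, 0, 0, -1, -0.68, 0, 0.7]]

```text
t: 19.62
tool_pos: [518.8, 162.8, 129.9]
eef_rot: [-2.221, -2.219, 0.004]
contact_force: [-0.6, -0.9, -2.2]
grip_width: 0.659
finger_force: 64.1
```

Run:
```python
from h import *
s=get_state();print(s['tool_pos'])
i=vision.camera_info("wrist");a=vision.camera("wrist")[:,:,::-1]
cv2.imwrite("pics/w7.png",a)
m=cv2.inRange(cv2.cvtColor(a,cv2.COLOR_BGR2HSV),(3,75,60),(20,255,255))
for c in cv2.findContours(m,0,1)[0]:
    if cv2.contourArea(c)>800:
        e=cv2.fitEllipse(cv2.convexHull(c));print(np.round(e[0],1),np.round(e[1],1),ray("wrist",*e[0],12,i))
print(proj("wrist",(482,99.4,14),i),proj("wrist",(491.9,205.7,14),i))
```

```text
[518.82902178 162.78899093 129.87093407]
[155.5 311.7] [28.4 71.5] [394.5  99.2  12. ]
[ 43.6 162.9] [49.6 75.2] [330.3 211.6  12. ]
[276.  170.6] [97.4 99.9] [490.3 206.2  12. ]
[530.7 150.4] [ 94.5 110.6] [664.3 219.5  12. ]
[17.6 99.9] [28.9 77.9] [321.1 252.5  12. ]
[125.7  78.6] [53.  90.4] [394.3 265.5  12. ]
[123.1  54.1] [39.8 87.7] [394.6 280.   12. ]
[277.4 -38.6] [174.  203.8] [494.9 331.   12. ]
[269.1 312.5] [278.  171.5]
```

View pics/w7.png

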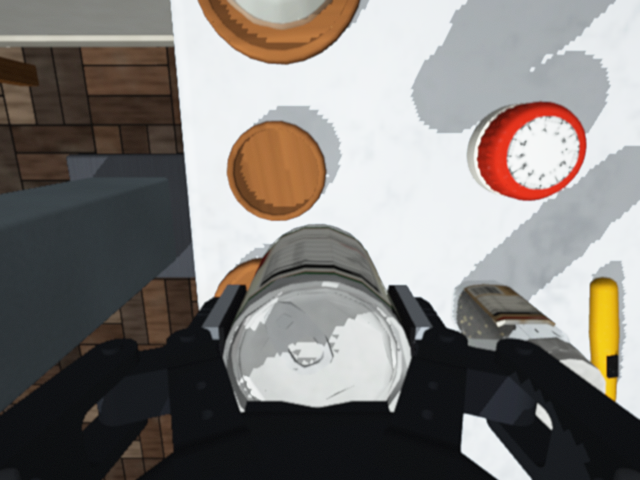

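The tin is gripped upright, and the small stand at (276,170) agrees with my map. Now over the medium stand and down.

Request:
play_rows:
  moves:
    - [[0, 0, 0, -0.1, -0.06, 0, 0.7], [0, 0, 0, -0.19, -0.115, 0, 0.7], [0, 0, 0, -0.27, -0.165, 0, 0.7], [0, 0, 0, -0.34, -0.21, 0, 0.7], [0, 0, 0, -0.4, -0.245, 0.03, 0.7], [0, 0, 0, -0.433, -0.263, 0.1, 0.7], [0, 0, 0, -0.433, -0.263, 0.19, 0.7], [0, 0, 0, -0.433, -0.263, 0.28, 0.7], [0, 0, 0, -0.433, -0.263, 0.36, 0.7], [0, 0, 0, -0.433, -0.263, 0.42, 0.7]]

```text
t: 20.5
tool_pos: [481.1, 98.9, 66.8]
eef_rot: [-2.222, -2.22, 0.001]
contact_force: [0.2, 0.1, -1.9]
grip_width: 0.661
finger_force: 64.3
```

Request:
play_rows:
  moves:
    - [[0, 0, 0, 0, 0, 0.04, 0.7], [0, 0, 0, 0, 0, 0.08, 0.7], [0, 0, 0, 0, 0, 0.12, 0.7], [0, 0, 0, 0, 0, 0.15, 0.7], [0, 0, 0, 0, 0, 0.18, 0.7], [0, 0, 0, 0, 0, 0.2, 0.7], [0, 0, 0, 0, 0, 0.21, 0.7], [0, 0, 0, 0, 0, 0.217, 0.7], [0, 0, 0, 0, 0, 0.217, 0.7], [0, 0, 0, 0, 0, 0.217, 0.7]]

```text
t: 21.33
tool_pos: [481.8, 99.4, 35.6]
eef_rot: [2.222, 2.221, 0.0]
contact_force: [-0.0, 0.1, -2.7]
grip_width: 0.659
finger_force: 64.3
```

Request:
play_rows:
  moves:
    - [[0, 0, 0, 0, 0, 0.004, 0.7], [0, 0, 0, 0, 0, 0.008, 0.7], [0, 0, 0, 0, 0, 0.012, 0.7], [0, 0, 0, 0, 0, 0.014, 0.7], [0, 0, 0, 0, 0, 0.014, 0.7], [0, 0, 0, 0, 0, 0.014, 0.7], [0, 0, 0, 0, 0, 0.014, 0.7], [0, 0, 0, 0, 0, 0.014, 0.7], [0, 0, 0, 0, 0, 0.014, 0.7], [0, 0, 0, 0, 0, 0.014, 0.7]]

```text
t: 22.17
tool_pos: [482.0, 99.4, 34.7]
eef_rot: [2.222, 2.22, 0.001]
contact_force: [-2.6, -0.6, 14.2]
grip_width: 0.659
finger_force: 65.5
```

Request:
play_rows:
  moves:
    - [[0, 0, 0, 0, 0, -0.006, 0.5], [0, 0, 0, 0, 0, -0.006, 0.3], [0, 0, 0, 0, 0, -0.006, 0.1], [0, 0, 0, 0, 0, -0.006, 0], [0, 0, 0, 0, 0, -0.006, 0], [0, 0, 0, 0, 0, -0.1, 0], [0, 0, 0, 0, 0, -0.25, 0], [0, 0, 0, 0, 0, -0.45, 0], [0, 0, 0, 0, 0, -0.65, 0], [0, 0, 0, 0, 0, -0.8, 0]]

```text
t: 23.0
tool_pos: [482.1, 99.4, 155.3]
eef_rot: [2.222, 2.22, 0.002]
contact_force: [-0.3, 1.1, 0.1]
grip_width: 1.003
finger_force: 0.0
```

Request:
play_rows:
  moves:
    - [[0, 0, 0, 0, 0.1, 0, 0], [0, 0, 0, 0, 0.2, 0, 0], [0, 0, 0, 0, 0.3, 0, 0], [0, 0, 0, 0, 0.4, 0, 0], [0, 0, 0, 0, 0.5, 0, 0], [0, 0, 0, 0, 0.6, 0, 0], [0, 0, 0, 0, 0.7, 0, 0], [0, 0, 0, 0, 0.8, 0, 0], [0, 0, 0, 0, 0.9, 0, 0], [0, 0, 0, 0, 1, 0, 0]]

```text
t: 23.83
tool_pos: [632.1, 99.2, 152.9]
eef_rot: [-2.222, -2.22, 0.001]
contact_force: [-0.8, 0.1, -0.1]
grip_width: 0.999
finger_force: 0.0
```

Run:
```python
from h import *
s=get_state();print(s['tool_pos'])
i=vision.camera_info("wrist");a=vision.camera("wrist")[:,:,::-1]
cv2.imwrite("pics/w8.png",a)
print("jar",proj("wrist",(646.3,101.5,109),i),"stand",proj("wrist",(481,99.7,14),i),"tin",proj("wrist",(481,99.7,80),i))
```

```text
[632.12401339  99.17788824 152.87112444]
jar [344.  261.8] stand [122.3 224.3] tin [ 67.6 249.4]
```

View pics/w8.png

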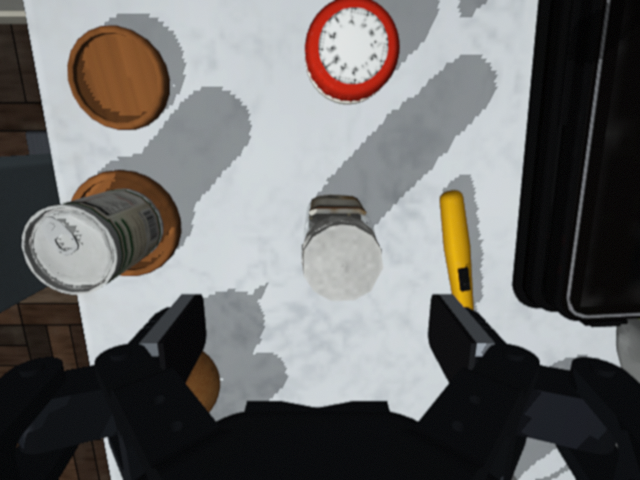

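The pale cap is at (342,260), close to the prediction, and the tin sits centred in the medium stand. I'll grasp the pale jar.

Request:
play_rows:
  moves:
    - [[0, 0, 0, 0.017, 0.05, 0, 0], [0, 0, 0, 0.017, 0.093, 0.06, 0], [0, 0, 0, 0.017, 0.093, 0.15, 0], [0, 0, 0, 0.017, 0.093, 0.25, 0], [0, 0, 0, 0.017, 0.093, 0.35, 0], [0, 0, 0, 0.017, 0.093, 0.45, 0], [0, 0, 0, 0.017, 0.093, 0.55, 0], [0, 0, 0, 0.017, 0.093, 0.63, 0], [0, 0, 0, 0.017, 0.093, 0.685, 0], [0, 0, 0, 0.017, 0.093, 0.685, 0.3]]

```text
t: 24.72
tool_pos: [643.8, 101.7, 48.2]
eef_rot: [-2.22, -2.219, 0.005]
contact_force: [-0.9, -0.5, 0.1]
grip_width: 0.885
finger_force: 0.0
```

Request:
play_rows:
  moves:
    - [[0, 0, 0, 0, 0, 0, 0.5], [0, 0, 0, 0, 0, 0, 0.6], [0, 0, 0, 0, 0, 0, 0.7], [0, 0, 0, 0, 0, 0, 0.8], [0, 0, 0, 0, 0, 0, 0.8], [0, 0, 0, 0, 0, 0, 0.8], [0, 0, 0, 0, 0, 0, 0.8], [0, 0, 0, 0, 0, 0, 0.8], [0, 0, 0, 0, 0, 0, 0.8], [0, 0, 0, 0, 0, 0, 0.8]]

```text
t: 25.55
tool_pos: [646.4, 101.9, 51.7]
eef_rot: [2.222, 2.22, 0.002]
contact_force: [-1.4, 1.1, 6.8]
grip_width: 0.496
finger_force: 54.1
```

Request:
play_rows:
  moves:
    - [[0, 0, 0, 0, 0, -0.03, 0.8], [0, 0, 0, 0, 0, -0.1, 0.8], [0, 0, 0, 0, 0, -0.2, 0.8], [0, 0, 0, 0, 0, -0.3, 0.8], [0, 0, 0, 0, 0, -0.4, 0.8], [0, 0, 0, 0, 0, -0.5, 0.8], [0, 0, 0, 0, 0, -0.57, 0.8], [0, 0, 0, 0, 0, -0.6, 0.8], [0, 0, 0, 0.01, -0.02, -0.6, 0.8], [0, 0, 0, 0.03, -0.06, -0.6, 0.8]]

```text
t: 26.38
tool_pos: [636.8, 106.0, 140.4]
eef_rot: [2.223, 2.22, 0.0]
contact_force: [-0.4, -0.3, -0.5]
grip_width: 0.494
finger_force: 54.2
```

Request:
play_rows:
  moves:
    - [[0, 0, 0, 0.07, -0.1, 0, 0.8], [0, 0, 0, 0.14, -0.2, 0, 0.8], [0, 0, 0, 0.21, -0.31, 0, 0.8], [0, 0, 0, 0.28, -0.42, 0, 0.8], [0, 0, 0, 0.36, -0.53, 0, 0.8], [0, 0, 0, 0.44, -0.64, 0, 0.8], [0, 0, 0, 0.52, -0.75, 0, 0.8], [0, 0, 0, 0.59, -0.85, 0, 0.8], [0, 0, 0, 0.64, -0.93, 0, 0.8], [0, 0, 0, 0.663, -0.97, 0, 0.8]]

```text
t: 27.22
tool_pos: [488.5, 206.6, 139.9]
eef_rot: [-2.22, -2.221, 0.003]
contact_force: [-0.1, -0.3, -0.9]
grip_width: 0.495
finger_force: 54.0
```

Request:
play_rows:
  moves:
    - [[0, 0, 0, 0, 0, 0.02, 0.8], [0, 0, 0, 0, 0, 0.08, 0.8], [0, 0, 0, 0, 0, 0.16, 0.8], [0, 0, 0, 0, 0, 0.24, 0.8], [0, 0, 0, 0, 0, 0.32, 0.8], [0, 0, 0, 0, 0, 0.4, 0.8], [0, 0, 0, 0, 0, 0.46, 0.8], [0, 0, 0, 0, 0, 0.5, 0.8], [0, 0, 0, 0, 0, 0.53, 0.8], [0, 0, 0, 0, 0, 0.537, 0.8]]

```text
t: 28.05
tool_pos: [491.5, 205.4, 59.7]
eef_rot: [2.222, 2.22, -0.001]
contact_force: [-2.4, -2.6, 8.8]
grip_width: 0.496
finger_force: 54.7
```

Request:
play_rows:
  moves:
    - [[0, 0, 0, 0, 0, 0.004, 0.8], [0, 0, 0, 0, 0, 0.008, 0.8], [0, 0, 0, 0, 0, 0.012, 0.8], [0, 0, 0, 0, 0, 0.014, 0.8], [0, 0, 0, 0, 0, 0.014, 0.8], [0, 0, 0, 0, 0, 0.014, 0.8], [0, 0, 0, 0, 0, 0.014, 0.8], [0, 0, 0, 0, 0, 0.014, 0.8], [0, 0, 0, 0, 0, 0.014, 0.8], [0, 0, 0, 0, 0, 0.014, 0.8]]

```text
t: 28.88
tool_pos: [491.5, 205.5, 59.7]
eef_rot: [2.222, 2.22, 0.001]
contact_force: [-4.4, -3.2, 16.7]
grip_width: 0.498
finger_force: 56.4
```

The measured z rose by exactly 8 mm from the grasp height, so the jar is on the stand's floor. I'll release it and rise.

Request:
play_rows:
  moves:
    - [[0, 0, 0, 0, 0, -0.012, 0.6], [0, 0, 0, 0, 0, -0.012, 0.4], [0, 0, 0, 0, 0, -0.012, 0.2], [0, 0, 0, 0, 0, -0.012, 0], [0, 0, 0, 0, 0, -0.012, 0], [0, 0, 0, 0, 0, -0.012, 0], [0, 0, 0, 0, 0, -0.1, 0], [0, 0, 0, 0, 0, -0.25, 0], [0, 0, 0, 0, 0, -0.45, 0], [0, 0, 0, 0, 0, -0.65, 0]]

```text
t: 29.72
tool_pos: [490.3, 205.6, 155.7]
eef_rot: [-2.221, -2.219, 0.003]
contact_force: [0.3, 0.1, 0.2]
grip_width: 1.001
finger_force: 0.0
```

Request:
play_rows:
  moves:
    - [[0, 0, 0, 0, 0.05, -0.05, 0], [0, 0, 0, 0, 0.15, -0.15, 0], [0, 0, 0, 0, 0.25, -0.25, 0], [0, 0, 0, 0, 0.35, -0.35, 0], [0, 0, 0, 0, 0.5, -0.4, 0], [0, 0, 0, 0, 0.65, -0.4, 0], [0, 0, 0, 0, 0.8, -0.4, 0], [0, 0, 0, 0, 0.9, -0.4, 0], [0, 0, 0, 0, 1, -0.4, 0], [0, 0, 0, 0, 1, -0.4, 0]]

```text
t: 30.55
tool_pos: [644.2, 205.4, 214.4]
eef_rot: [2.222, 2.219, 0.002]
contact_force: [0.8, 0.1, 0.2]
grip_width: 1.0
finger_force: 0.0
```

Run:
```python
from h import *
i=vision.camera_info("wrist")
w,t,b=[vision.camera(n)[:,:,::-1] for n in("wrist","top","side")]
cv2.imwrite("pics/f.png",np.vstack([np.hstack([cv2.resize(w,(400,300)),cv2.resize(b[140:380,200:520],(400,300))]),cv2.resize(t[150:300,180:500],(800,375))[:300]]))
for n,X in(("pale",(490.5,206,117)),("tin",(481,99.7,80)),("green",(483,-148,114)),("cruet",(495.7,330,110))): print(n,proj("top",X),proj("side",X))
```

```text
pale [265.4 259.5] [259.3 167.2]
tin [324.8 267.4] [267.1 216.2]
green [463.1 268.8] [310.3 295.8]
cruet [197.6 255.2] [250.  143.7]
```

View pics/f.png

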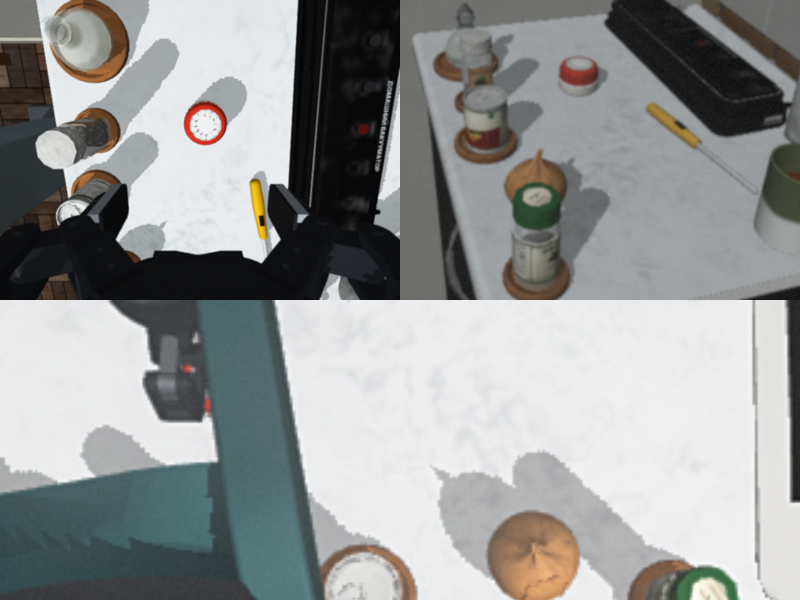

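All four containers stand flat inside their rims, and the timer and onion haven't moved.

```bash
python3 -c "
from workcell import arm
print(arm.hand_in())"
```

```text
the job is handed in; nothing more can be done
None
```

The job is handed in: both spice jars, the tin and the cruet stand upright in their stands, with the onion and timer unmoved in the last pictures; no verdict came back.

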